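Check the gauge sleeve on its post and hang it away

TASK

Lift the blue sleeve out of its grey holder by its yellow eye, slide it down over the brass gauge post until it sits fully home on the seat, and let go of it there. Then take it again so that the eye is free for the hook, lift it off and hang it by the eye on the red hook, so that the top bar lies on the hook behind its upturned tip, and leave it hanging still. Do not drop the sleeve, and leave the other things on the bench where they are.

Things in the scene. Friction and masses are not known exactly. Their poses are not given: they have to be found in the camera images.
- sleeve: Gauge sleeve, about 220 g: blue metal cup, mouth down, with a yellow eye (upright flat-bar loop) on its closed top; 100 mm tall in all. Origin: centre of the open bottom rim, z up. Cup 50 mm across, 48 mm tall; bore 33 mm across, 40 mm deep. The eye lies in the y-z plane: one looks through it along x. The same when turned half round about z.
- sleeve_eye (a point): Middle of the underside of the eye's top bar, 92 mm above the sleeve's origin, axes as the sleeve's. Top bar: 12 mm along x, 52 along y, 8 thick (top at 100 mm). Two legs, 12 mm along x, 6 thick, outer faces at y = +-26 mm, from the cup's top (48 mm) up. Opening 40 mm wide, 44 mm high.
- holder: Fixed grey block 100 x 100 x 50 mm; in its round pocket (53 mm wide, floor 10 mm above the bench) the sleeve stands at first, axes along the holder's within 0.05 rad. Black guard plates (y = +-31 to 41 mm, 50 mm along x, top at 114 mm) flank the eye's legs: here the eye can be pinched only on its flat faces, fingers closing along x. Origin: centre of underside.
- gauge: Fixed post gauge: dark plate 110 x 110 x 12 mm, silver disc 68 mm across whose top is the seat, and an upright brass post 28 mm in diameter rising 34 mm above the seat, its top 8 mm tapering to 18 mm diameter. Bore clears post by 2.5 mm all round. Origin: centre of the underside.
- gauge_seat (a point): On the post's axis at seat height, 20 mm above the bench; the sleeve's origin comes here when it is fully home.
- stand: Fixed hook stand: grey foot 130 x 100 x 12 mm (x = -30 to 100 mm), dark post at x = 55 to 75 mm, on it a silver head block 40 mm wide (x = 11 to 75, z = 140 to 170 mm), from whose front a red round hook, 12 mm thick, points along -x, its tip turned up. Origin: on the bench under the hook's resting gap; z up.
- hook_seat (a point): Top of the hook's level bar, mid-gap, 150 mm above the bench; axes as the stand's. Gap 22 mm long, from the head block (x = 11 mm) to the upturned tip (x = -11 to -23, top 14 mm above this point). The eye goes over the tip along +x, then down. No room in the gap for a finger before or behind the top bar; fingers on the legs' outer faces pass beside the block.
- spray: Bystander: blue bottle with white cap, 64 mm across, 170 mm tall. Origin under its centre.
- mug: Bystander: white mug, 76 mm across, 90 mm tall. Origin under its centre.
- jar: Bystander: amber jar with black lid, 60 mm across, 70 mm tall. Origin under its centre.
- demand_valve: Bystander: black round breathing valve with red button, 76 mm across, 38 mm tall, steel stub along +y. Origin under its centre.
- wrench: Bystander: steel wrench lying along its x, 160 mm long.
- collar: Bystander: brass collar, 48 mm across, 16 mm tall. Origin under its centre.
- cap: Bystander: green cap, 40 mm across, 22 mm tall. Origin under its centre.
There are look-alikes about, which are no part of the job. What is shaped like the sleeve but purple is not meant.

How it is judged:
By the outcome, as a careful person would: the job done as asked, in the order asked, and still so for the second after the job is handed in, with the robot touching nothing.
It also fails if it takes over 72 s, if anything falls off the work surface, if the arm or the gripper's body presses on something with over 40 N, if the wrist force passes 120 N, or if a joint passes its speed limit or range.

ROBOT

A 6-joint arm with a two-finger parallel gripper is mounted at the origin on the work surface. World frame = base frame: x ahead of the robot, y to its left, z up, the work surface at z = 0. Lengths are in m, angles in rad, forces in N, time in s.
With the tool pointing down it reaches from about 0.2 to 0.875 m from the base axis. Payload 3.4 kg.
Tool frame: the origin (TCP) lies midway between the tips of the shut fingers; the grasp point (between the pads) lies r.tcp_to_grasp behind it (r.tcp_to_grasp is the distance from the TCP to the grasp point, in m); z points along the fingers, y is the line along which they close (so a half turn about z gives the same grasp; the last joint's range is limited). The gripper opens to 94 mm and grips with 3 to 60 N. Pads are 16 mm wide; open, the fingers measure 119 mm over their backs; the gripper's body (75 mm by 177 mm) begins 78 mm behind the grasp point.
Start: joints at [1.087, 0.276, 1.505, -0, 1.361, -0.121], TCP at [0.204, 0.538, 0.205] pointing down, gripper open.
Joint ranges: [-2.89, 2.89], [-0.75, 2.08], [0.22, 2.7], [-1.18, 4.32], [0.11, 2.71], [-2.7, 2.7]. Speed limits (rad/s): [2.57, 2.57, 3.14, 3.14, 3.14, 3.14].

INTERFACE

Orientations are given as a unit quaternion [x, y, z, w].
In Python, from rig import get_state, vision, job, spotter, r gives the robot as it stands.
- The arm moves only by the tool apply_moves, never from a script. Its argument "motion" is a list of rows, each a list of 2 entries, a list of its own where there are three numbers: the shift along the tool's x, y, z each as a share of 0.3 m, from -1 to 1, then the turn, a rotation vector about the tool's x, y, z each as a share of 30 degrees, from -1 to 1. In form: [[[x, y, z], [wx, wy, wz]], ...]. A call has 1 to 5 rows; each row is the pose to reach, as a shift and turn from the pose commanded when the call began, along the tool's axes at that moment; what a row does not reach only later rows make up. A row lasts 1/12 s, in which the tool goes at most 41.7 mm and 7.16 degrees, less where a joint would pass 70% of its speed; a pose out of reach is approached as far as the arm can. A call with a number of a shift or a turn outside -1 to 1 is refused whole. A call with a gripper value outside its range is refused whole. "claw" is the opening, from 0 (shut) to 1 (fully open), set as the call begins (left out, the last holds). The fingers move at their own pace and stop on an object; "squeeze" is the grip in N (left out, the last holds). Time passes only in rows, so rows that repeat a pose let the fingers close. It gives the time, the measured TCP pose, the force, the opening and the grip force at its end, in the units of the state.
- get_state(): the state, without advancing time (a new reading comes with each control period).
- vision.snapshot(name): name is "scene" or "top"; returns the picture (480x640x3 uint8, red, green, blue); there is no depth.
- vision.calibration(name): a dict with "mtx" (3x3 intrinsics, pixels), "rvec" (rotation vector, rad) and "tvec" (3), from world to camera coordinates, as OpenCV has them. Camera axes: x right, y down, z forward; pixel columns grow to the right and rows downward; lengths in m; the calibration is good to about 2 mm. A picture is of the moment at which its call begins. calibration takes no time and is no camera call.
- job.job_done(): hands the job in; it is judged then, once.
Trained networks look in the newest picture that a camera, given by its name, has taken for a name from the list of things; names that differ only in an ending like _2 or _b are one class to them, and where a whole thing is asked for, a point or a joint stands for the part that bears it (a point fixed in the world has none). Each returns a list of dicts, best first, with "p" (0 to 1); they miss things now and then, are a little off and sometimes report something else, mostly with a low value. They report only what shows in the picture. A call takes as long as a camera call. They do not tell look-alikes from the thing itself.
- spotter.spot_in(name, camera): "location" ([x, y, z] in m, in the coordinates of the camera as it stood for that picture, good to about 4 mm: the middle of the surface that is visible of it).
The state is a dict: "time_s": time; "joint_pos": joint angles; "qvel": joint speeds; "joint_efforts": joint torques, N m; "tcp_pos": TCP position; "ee_rot": TCP orientation; "force": force on the tool from outside, world axes, zero at the start; "ft_torque": the same for the moment, N m; "gripper_width": opening from 0.0 (shut) to 1.0 (fully open); "gripper_force": force on a finger pad.
Only numpy, scipy, OpenCV 4.12 (cv2) and the standard library are available. Lean on these libraries where they do the work, as an engineer would, in place of code of your own. Each camera call takes 0.05 s, during which the arm holds its last target. There are 200 camera calls.

## Working session

There is one attempt and no reset: what is moved stays moved. The work goes in short steps, Python scripts to look and compute and a tool call to move; the robot and the scene stay as the last step left them, time stands still between calls to the robot, and variables do not carry over. Pictures are saved under pics/ and viewed, at most 10 in all, crops included, and the job is handed in when it is done.

Besides the shell and the picture viewer there is one more tool, called after "Call:" as name([rows], argument=value, ...), one row to a line, values as JSON. apply_moves: Moves the arm, as the interface text tells. Its arguments: {"type":"object","properties":{"motion":{"type":"array"},"claw":{"type":"number"},"squeeze":{"type":"number"}},"required":["motion"]}

```bash
mkdir -p pics; cat > h.py <<'E'
import numpy as np, cv2
from scipy.spatial.transform import Rotation as R
from rig import get_state, vision, job, spotter, r
def cam(n):
    c=vision.calibration(n); Rm=cv2.Rodrigues(np.array(c['rvec'],float))[0]
    return np.array(c['mtx'],float),Rm,np.array(c['tvec'],float).ravel()
def c2w(n,p):
    K,Rm,t=cam(n); return Rm.T@(np.array(p)-t)
def pix(n,u,v,z):
    K,Rm,t=cam(n); d=Rm.T@np.linalg.inv(K)@np.array([u,v,1.]); o=-Rm.T@t
    return o+d*(z-o[2])/d[2]
def proj(n,P):
    K,Rm,t=cam(n); q=(K@(Rm@np.atleast_2d(P).T+t[:,None])).T; return q[:,:2]/q[:,2:]
def snap(n,f):
    im=vision.snapshot(n); cv2.imwrite('pics/'+f,im[:,:,::-1]); return im
E
python3 - <<'E'
from h import *
for n in ('scene','top'):
    snap(n,n+'0.png')
    K,Rm,t=cam(n); print(n,K.tolist(),(-Rm.T@t).round(3),Rm[2].round(3))
    for k in ('sleeve','holder','gauge','stand','hook_seat','spray','mug','jar','demand_valve'):
        for d in spotter.spot_in(k,n)[:3]:
            print(k,round(d['p'],2),c2w(n,d['location']).round(3),proj(n,c2w(n,d['location'])).round(0))
print(r.tcp_to_grasp,get_state())
E
```

```text
scene [[548.1981392255326, 0.0, 317.9113577810287], [0.0, 548.1981392255326, 238.7127419976957], [0.0, 0.0, 1.0]] [1.038 0.888 0.893] [-0.373 -0.704 -0.604]
sleeve 0.93 [0.488 0.152 0.046] [[380. 295.]]
sleeve 0.72 [0.507 0.257 0.063] [[401. 323.]]
holder 0.9 [0.517 0.301 0.05 ] [[408. 343.]]
gauge 0.89 [ 0.461 -0.219  0.012] [[315. 220.]]
stand 0.87 [0.65  0.104 0.014] [[306. 316.]]
stand 0.24 [0.545 0.021 0.023] [[330. 277.]]
hook_seat 0.89 [0.654 0.108 0.014] [[306. 317.]]
hook_seat 0.36 [0.544 0.023 0.022] [[330. 277.]]
spray 0.69 [0.74  0.319 0.102] [[315. 373.]]
mug 0.96 [0.614 0.38  0.057] [[390. 387.]]
jar 0.8 [ 0.638 -0.345  0.042] [[238. 205.]]
jar 0.59 [0.616 0.383 0.055] [[390. 389.]]
demand_valve 0.95 [ 0.748 -0.213  0.03 ] [[216. 245.]]
demand_valve 0.42 [0.654 0.105 0.01 ] [[305. 318.]]
top [[519.4104637852124, 0.0, 325.2320703961606], [0.0, 519.4104637852124, 242.24311170866184], [0.0, 0.0, 1.0]] [ 0.376 -0.016  1.068] [ 0.179  0.037 -0.983]
sleeve 0.88 [0.492 0.264 0.06 ] [[202. 275.]]
sleeve 0.74 [0.472 0.145 0.046] [[263. 287.]]
sleeve 0.5 [0.498 0.253 0.049] [[209
[... 522 characters left out ...]
188 {'time_s': 1.0, 'joint_pos': array([ 1.08698140e+00,  2.75913293e-01,  1.50490315e+00,  1.51278701e-05,
        1.36068652e+00, -1.20969973e-01]), 'qvel': array([ 0.00024412,  0.00060625, -0.00082127,  0.00088444, -0.00171868,
       -0.00076519]), 'joint_efforts': array([-3.49949505e-04, -4.04481018e+01, -2.37500095e+01,  7.02505675e-02,
        2.49606965e-02,  9.63555465e-06]), 'tcp_pos': array([0.20409021, 0.53760448, 0.20548417]), 'ee_rot': array([1.80430439e-01, 9.83587746e-01, 4.50168342e-05, 6.29416312e-06]), 'force': array([-0.03838862, -0.04699989, -0.32506816]), 'ft_torque': array([0.0257526 , 0.05406774, 0.02804766]), 'gripper_force': 0.0, 'gripper_width': 0.9997812761075274}
```

View pics/scene0.png

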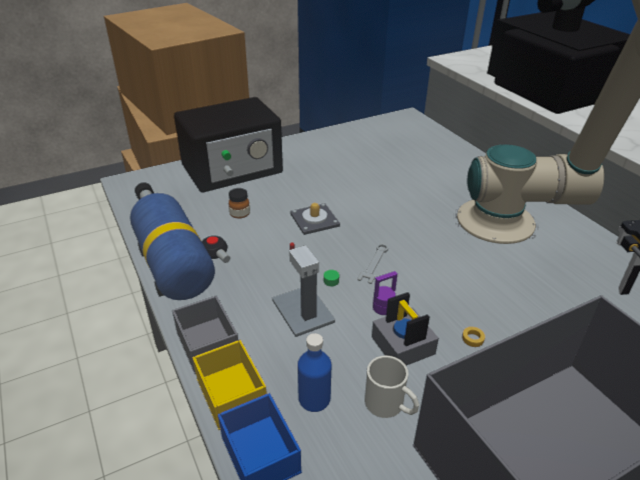

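View pics/top0.png

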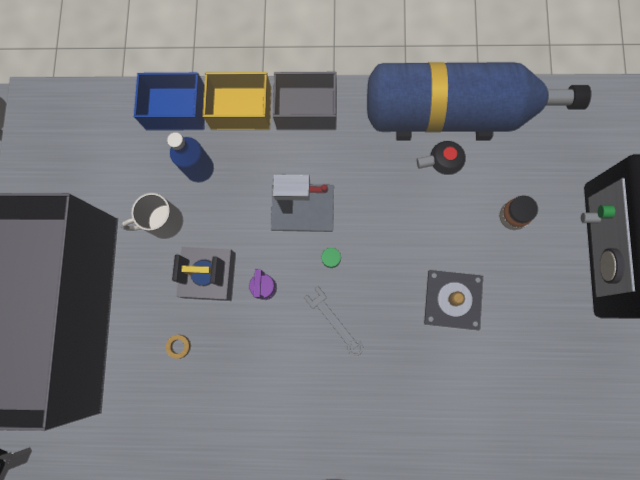

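The pictures show the holder with the blue sleeve at top (205,272) / scene (405,330), eye roughly along world y. The purple look-alike is at top (262,286), the gauge at top (455,299), and the stand at top (303,205) with its hook pointing to −y. I'll enlarge these for corner picks.

```bash
python3 - <<'E'
import cv2,numpy as np
t=cv2.imread('pics/top0.png');s=cv2.imread('pics/scene0.png')
def tile(im,u,v,w,h,S):
    c=cv2.resize(im[v:v+h,u:u+w],None,fx=S,fy=S,interpolation=cv2.INTER_CUBIC)
    for i in range(0,w,10): cv2.putText(c,str(u+i),(i*S,8),0,.3,(0,255,0),1);cv2.line(c,(i*S,9),(i*S,13),(0,255,0),1)
    for i in range(0,h,10): cv2.putText(c,str(v+i),(0,i*S+4),0,.3,(0,255,0),1)
    return c
a=np.vstack([np.hstack([tile(t,168,240,80,60,5),tile(t,415,265,80,60,5)]),np.hstack([tile(t,265,170,80,60,5),tile(s,280,235,80,60,5)])])
b=np.vstack([np.hstack([tile(s,365,290,80,60,5),tile(s,280,190,80,60,5)]),np.hstack([tile(s,265,280,80,60,5),tile(s,360,260,80,60,5)])])
cv2.imwrite('pics/m1.png',a);cv2.imwrite('pics/m2.png',b)
E
```

```text
(no output)
```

View pics/m1.png

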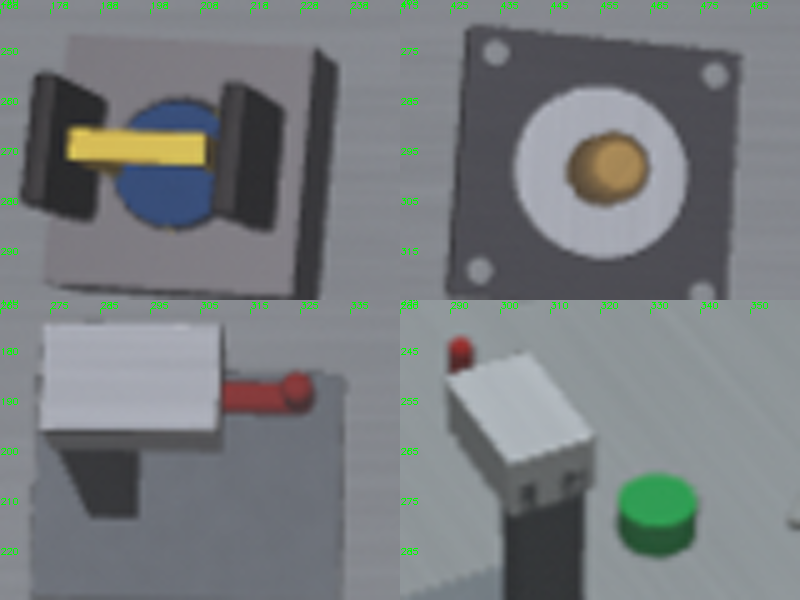

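View pics/m2.png

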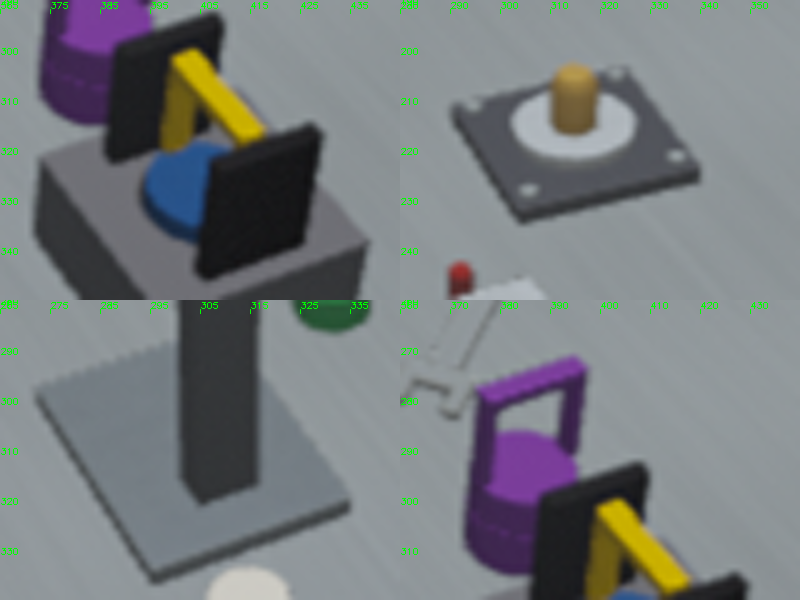

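The crops give clear corners: the holder top face, the yellow bar top, the gauge plate, disc and post, and the stand head and foot. I'll fit the poses from those.

```bash
cat > fit.py <<'E'
from h import *
from scipy.optimize import least_squares
def fit(obs,x0,name):
    # obs: (cam,u,v,[x,y,z])
    def f(p,pr=False):
        Rz=R.from_euler('z',p[2]); out=[]
        for c,u,v,P in obs:
            out.append(proj(c,Rz.apply(P)+[p[0],p[1],0])[0]-[u,v])
        return np.ravel(out)
    for cams in (('top','scene'),('top',),('scene',)):
        o=[x for x in obs if x[0] in cams]
        full=obs; 
        if len(o)<2: continue
        obs=o; s=least_squares(f,x0,loss='soft_l1'); res=f(s.x).reshape(-1,2); obs=full
        print(name,cams,s.x.round(4),'rms px',round(float(np.sqrt((res**2).mean())),2), res.round(1).tolist() if len(cams)==2 else '')
def T(c,u0,v0,L): return [(c,u0+a/5-.4,v0+b/5-.4,np.array(P)/1000) for a,b,P in L]
hol=T('top',168,240,[(67,35,[50,50,50]),(316,48,[50,-50,50]),(44,285,[-50,50,50]),(293,299,[-50,-50,50])])+T('scene',365,290,[(38,158,[50,-50,50]),(367,243,[-50,50,50])])
bar=T('top',168,240,[(68,128,[6,26,110]),(206,133,[6,-26,110]),(205,165,[-6,-26,110]),(68,158,[-6,26,110])])+T('scene',365,290,[(172,62,[6,-26,110]),(195,51,[-6,-26,110])])
gau=T('top',415,265,[(72,25,[55,55,12]),(341,54,[55,-55,12]),(200.5,172.5,[0,0,20]),(221,165,[0,0,54])])+T('scene',280,190,[(52,107,[55,-55,12]),(225,70,[-55,-55,12]),(300,173,[-55,55,12]),(122,214,[55,55,12]),(174,125,[0,0,20]),(175,72,[0,0,54])])
sta=T('top',265,170,[(43,24,[75,-20,170]),(221,23,[11,-20,170]),(219,131,[11,20,170]),(39,129,[75,20,170]),(297,91,[-17,0,158]),(346,76,[-30,-50,12])])+T('scene',280,235,[(47,80,[11,-20,170]),(128,54,[11,20,170]),(194,136,[75,20,170]),(110,163,[75,-20,170])])+T('scene',265,280,[(37,91,[-30,-50,12]),(155,272,[100,-50,12]),(349,200,[100,50,12])])
fit(hol,[.5,.25,0],'holder');fit(bar,[.5,.25,0],'bar');fit(gau,[.45,-.23,0],'gauge');fit(sta,[.6,.05,1.57],'stand')
E
python3 fit.py
```

```text
holder ('top', 'scene') [ 0.4988  0.2642 -0.0426] rms px 0.63 [[0.2, -0.1], [-0.3, -0.3], [-0.4, -0.3], [-0.1, -0.5], [0.1, -1.3], [0.7, -1.3]]
holder ('top',) [ 0.4982  0.2639 -0.0422] rms px 0.2 
holder ('scene',) [ 0.5017  0.2669 -0.0451] rms px 0.24 
bar ('top', 'scene') [ 0.4985  0.2646 -0.0276] rms px 0.56 [[0.1, -0.1], [-0.2, -0.2], [-0.5, -0.2], [-0.5, 0.2], [-0.3, -1.4], [0.0, -1.0]]
bar ('top',) [ 0.4984  0.2641 -0.0321] rms px 0.2 
bar ('scene',) [0.4975 0.2677 0.0804] rms px 0.03 
gauge ('top', 'scene') [ 0.4532 -0.2357 -0.101 ] rms px 0.69 [[-0.7, -0.4], [0.1, -0.3], [-0.2, -0.2], [-0.7, 0.1], [-0.4, -1.0], [0.5, -1.3], [0.7, -1.5], [-0.8, -1.1], [0.2, -0.7], [-0.0, -0.2]]
gauge ('top',) [ 0.4528 -0.2365 -0.1   ] rms px 0.26 
gauge ('scene',) [ 0.4554 -0.2316 -0.0938] rms px 0.5 
stand ('top', 'scene') [0.6433 0.0393 1.5509] rms px 0.72 [[-0.1, -0.7], [-0.4, 0.2], [-0.9, 0.1], [-0.4, -0.3], [-0.2, -0.5], [-0.5, -0.6], [-0.3, -1.3], [0.4, -1.1], [0.6, -0.6], [-0.1, -0.5], [-0.4, -1.6], [-0.8, -0.8], [1.1, -1.1]]
stand ('top',) [0.6429 0.0384 1.5532] rms px 0.3 
stand ('scene',) [0.6452 0.042  1.5593] rms px 0.54
```

```bash
cat > plan.py <<'E'
from h import *
import json,os
def yaw_of(q): 
    y=R.from_quat(q).apply([0,1,0]); return np.arctan2(y[1],y[0])
def rot(yaw):
    # tool z down, tool y along yaw
    y=np.array([np.cos(yaw),np.sin(yaw),0]); z=np.array([0,0,-1.]); return R.from_matrix(np.c_[np.cross(y,z),y,z])
def plan(wps,fresh=False):
    """wps: (x,y,z TCP,yaw,nrows of the ramp); prints calls of at most 5 rows; commanded pose kept in cmd.json"""
    if fresh or not os.path.exists('cmd.json'):
        s=get_state(); p,q=np.array(s['tcp_pos']),R.from_quat(s['ee_rot'])
    else:
        c=json.load(open('cmd.json')); p,q=np.array(c[0]),R.from_quat(c[1])
    for x,y,z,yw,n in wps:
        P,Q=np.array([x,y,z]),rot(yw)
        d=q.inv().apply(P-p)/.3; w=(q.inv()*Q).as_rotvec()/np.radians(30)
        rows=[[(d*k/n).round(3).tolist(),(w*k/n).round(3).tolist()] for k in range(1,n+1)]
        flag='' if abs(np.array(rows)).max()<=1 and np.linalg.norm(d)*300/n<41.7 and np.linalg.norm(w)*30/n<7.16 else ' TOO FAR'
        print((x,y,z,yw),json.dumps(rows+[rows[-1]]*max(0,0)),flag)
        dd,ww=map(np.array,rows[-1]); p=p+q.apply(dd*.3); q=q*R.from_rotvec(ww*np.radians(30))
    json.dump([p.tolist(),q.as_quat().tolist()],open('cmd.json','w'))
E
python3 - <<'E'
from plan import *
y0=1.208;y1=-.03
plan([(.22,.52,.30,.80,5),(.36,.40,.30,.38,5),(.498,.2645,.25,-.03,5),(.4985,.2645,.16,-.03,5)],True)
E
```

```text
(0.22, 0.52, 0.3, 0.8) [[[-0.014, -0.007, -0.063], [0.0, -0.0, 0.156]], [[-0.028, -0.014, -0.126], [0.0, -0.0, 0.312]], [[-0.042, -0.022, -0.189], [0.0, -0.0, 0.467]], [[-0.056, -0.029, -0.252], [0.0, -0.0, 0.623]], [[-0.07, -0.036, -0.315], [0.0, -0.0, 0.779]]] 
(0.36, 0.4, 0.3, 0.38) [[[-0.123, 0.008, -0.0], [0.0, -0.0, 0.16]], [[-0.246, 0.015, -0.0], [0.0, -0.0, 0.321]], [[-0.368, 0.023, -0.0], [0.0, -0.0, 0.481]], [[-0.491, 0.031, -0.0], [0.0, -0.0, 0.642]], [[-0.614, 0.038, -0.0], [0.0, -0.0, 0.802]]] 
(0.498, 0.2645, 0.25, -0.03) [[[-0.118, 0.052, 0.033], [0.0, -0.0, 0.157]], [[-0.236, 0.104, 0.067], [0.0, -0.0, 0.313]], [[-0.354, 0.156, 0.1], [0.0, -0.0, 0.47]], [[-0.472, 0.208, 0.133], [0.0, -0.0, 0.627]], [[-0.59, 0.26, 0.167], [0.0, -0.0, 0.783]]] 
(0.4985, 0.2645, 0.16, -0.03) [[[0.0, 0.0, 0.06], [0.0, -0.0, 0.0]], [[0.0, 0.001, 0.12], [0.0, -0.0, 0.0]], [[0.0, 0.001, 0.18], [0.0, -0.0, 0.0]], [[0.0, 0.001, 0.24], [0.0, -0.0, 0.0]], [[0.0, 0.001, 0.3], [0.0, -0.0, 0.0]]]
```

Call:
apply_moves([
  [[-0.014,-0.007,-0.063],[0,0,0.156]],
  [[-0.028,-0.014,-0.126],[0,0,0.312]],
  [[-0.042,-0.022,-0.189],[0,0,0.467]],
  [[-0.056,-0.029,-0.252],[0,0,0.623]],
  [[-0.07,-0.036,-0.315],[0,0,0.779]],
], claw=1)

```text
time_s: 1.42
tcp_pos: [0.2199, 0.5198, 0.3009]
ee_rot: [0.378, 0.926, 0.0, -0.0]
force: [0.6, -0.2, -0.2]
gripper_width: 1.0
gripper_force: 0.0
```

Call:
apply_moves([
  [[-0.123,0.008,0],[0,0,0.16]],
  [[-0.246,0.015,0],[0,0,0.321]],
  [[-0.368,0.023,0],[0,0,0.481]],
  [[-0.491,0.031,0],[0,0,0.642]],
  [[-0.614,0.038,0],[0,0,0.802]],
])

```text
time_s: 1.83
tcp_pos: [0.361, 0.3987, 0.3002]
ee_rot: [0.562, 0.827, 0.0, 0.0]
force: [-0.1, 0.7, -0.2]
gripper_width: 1.001
gripper_force: 0.0
```

Call:
apply_moves([
  [[-0.118,0.052,0.033],[0,0,0.157]],
  [[-0.236,0.104,0.067],[0,0,0.313]],
  [[-0.354,0.156,0.1],[0,0,0.47]],
  [[-0.472,0.208,0.133],[0,0,0.627]],
  [[-0.59,0.26,0.167],[0,0,0.783]],
])

```text
time_s: 2.25
tcp_pos: [0.4992, 0.263, 0.2496]
ee_rot: [0.719, 0.695, 0.0, 0.0]
force: [-0.3, 0.3, -0.7]
gripper_width: 1.001
gripper_force: 0.0
```

Call:
apply_moves([
  [[0,0,0.1],[0,0,0]],
  [[0,0.001,0.2],[0,0,0]],
  [[0,0.001,0.3],[0,0,0]],
  [[0,0.001,0.3],[0,0,0]],
  [[0,0.001,0.3],[0,0,0]],
])

```text
time_s: 2.67
tcp_pos: [0.4975, 0.2641, 0.1589]
ee_rot: [0.718, 0.696, -0.002, -0.001]
force: [0.4, -0.1, -0.1]
gripper_width: 0.998
gripper_force: 0.0
```

```bash
python3 - <<'E'
from plan import *
s=get_state();print(s['tcp_pos'],yaw_of(s['ee_rot']),s['joint_pos'],open('cmd.json').read())
plan([(.4985,.2645,.086,-.03,5)])
snap('top','t1.png')
E
```

```text
[0.49749463 0.26406462 0.15890345] -0.029947207376856994 [3.64377249e-01 2.90095741e-01 1.60373645e+00 9.92320215e-05
 1.25117047e+00 3.94291168e-01] [[0.4983854882942769, 0.2644797938082315, 0.15986902579616327], [0.7175774729294954, 0.6964786919052065, 4.031860544946969e-05, -2.0989090250707314e-05]]
(0.4985, 0.2645, 0.086, -0.03) [[[0.0, 0.0, 0.049], [0.0, -0.0, 0.0]], [[0.0, 0.0, 0.098], [0.0, -0.0, 0.0]], [[0.0, 0.0, 0.148], [0.0, -0.0, 0.0]], [[0.0, 0.0, 0.197], [0.0, -0.0, 0.0]], [[0.0, 0.0, 0.246], [0.0, -0.0, 0.0]]]
```

Call:
apply_moves([
  [[0,0,0.06],[0,0,0]],
  [[0,0,0.12],[0,0,0]],
  [[0,0,0.18],[0,0,0]],
  [[0,0,0.23],[0,0,0]],
  [[0,0,0.246],[0,0,0]],
])

```text
time_s: 3.13
tcp_pos: [0.4988, 0.265, 0.0866]
ee_rot: [0.717, 0.697, 0.001, 0.0]
force: [-0.6, -1.1, 0.3]
gripper_width: 1.003
gripper_force: 0.0
```

Call:
apply_moves([
  [[0,0,0],[0,0,0]],
  [[0,0,0],[0,0,0]],
  [[0,0,0],[0,0,0]],
  [[0,0,0],[0,0,0]],
  [[0,0,0],[0,0,0]],
], claw=0.3, squeeze=10)

```text
time_s: 3.55
tcp_pos: [0.4991, 0.2648, 0.0872]
ee_rot: [0.718, 0.697, 0.001, 0.0]
force: [-0.7, 0.7, 0.5]
gripper_width: 0.676
gripper_force: 0.0
```

Call:
apply_moves([
  [[0,0,0],[0,0,0]],
  [[0,0,0],[0,0,0]],
  [[0,0,0],[0,0,0]],
  [[0,0,0],[0,0,0]],
  [[0,0,0],[0,0,0]],
], claw=0, squeeze=10)

```text
time_s: 3.97
tcp_pos: [0.4984, 0.2645, 0.086]
ee_rot: [0.718, 0.696, -0.0, -0.0]
force: [-0.1, -0.1, 0.9]
gripper_width: 0.33
gripper_force: 0.0
```

Call:
apply_moves([
  [[0,0,0],[0,0,0]],
  [[0,0,0],[0,0,0]],
  [[0,0,0],[0,0,0]],
  [[0,0,0],[0,0,0]],
  [[0,0,0],[0,0,0]],
], squeeze=35)

```text
time_s: 4.38
tcp_pos: [0.4983, 0.2645, 0.086]
ee_rot: [0.718, 0.696, -0.0, -0.0]
force: [-0.5, -0.4, 0.2]
gripper_width: 0.123
gripper_force: 35.0
```

```bash
python3 - <<'E'
from plan import *
plan([(.4984,.2645,.13,-.03,5),(.4984,.2645,.25,-.03,5)])
E
```

```text
(0.4984, 0.2645, 0.13, -0.03) [[[0.0, 0.0, -0.029], [0.0, -0.0, 0.0]], [[0.0, 0.0, -0.059], [0.0, -0.0, 0.0]], [[0.0, 0.0, -0.088], [0.0, -0.0, 0.0]], [[0.0, 0.0, -0.117], [0.0, -0.0, 0.0]], [[0.0, 0.0, -0.146], [0.0, -0.0, 0.0]]] 
(0.4984, 0.2645, 0.25, -0.03) [[[0.0, 0.0, -0.08], [0.0, -0.0, 0.0]], [[0.0, 0.0, -0.16], [0.0, -0.0, 0.0]], [[0.0, 0.0, -0.24], [0.0, -0.0, 0.0]], [[0.0, 0.0, -0.32], [0.0, -0.0, 0.0]], [[0.0, 0.0, -0.4], [0.0, -0.0, 0.0]]]
```

Call:
apply_moves([
  [[0,0,-0.02],[0,0,0]],
  [[0,0,-0.05],[0,0,0]],
  [[0,0,-0.08],[0,0,0]],
  [[0,0,-0.11],[0,0,0]],
  [[0,0,-0.147],[0,0,0]],
])

```text
time_s: 4.8
tcp_pos: [0.4983, 0.2644, 0.1312]
ee_rot: [0.718, 0.696, -0.0, 0.0]
force: [-0.1, -0.1, -2.0]
gripper_width: 0.124
gripper_force: 35.0
```

Call:
apply_moves([
  [[0,0,-0.08],[0,0,0]],
  [[0,0,-0.18],[0,0,0]],
  [[0,0,-0.28],[0,0,0]],
  [[0,0,-0.37],[0,0,0]],
  [[0,0,-0.4],[0,0,0]],
])

```text
time_s: 5.22
tcp_pos: [0.5004, 0.2652, 0.2557]
ee_rot: [0.718, 0.696, 0.004, 0.002]
force: [0.8, 0.0, -0.5]
gripper_width: 0.124
gripper_force: 35.0
```

Call:
apply_moves([
  [[0,0,0],[0,0,0]],
  [[0,0,0],[0,0,0]],
  [[0,0,0],[0,0,0]],
])

```text
time_s: 5.47
tcp_pos: [0.4972, 0.264, 0.2483]
ee_rot: [0.718, 0.696, -0.002, -0.001]
force: [-0.7, -0.7, -2.4]
gripper_width: 0.126
gripper_force: 35.0
```

```bash
python3 - <<'E'
from h import *
s=get_state();print(s['tcp_pos'],s['gripper_width'],s['force'])
t=snap('top','t2.png');c=snap('scene','s2.png')
m=[]
for n,i in (('top',t),('scene',c)):
    u,v=proj(n,s['tcp_pos']-[0,0,.02])[0].astype(int); print(n,u,v)
    m.append(cv2.resize(i[v-50:v+50,u-50:u+50,::-1],(400,400),interpolation=cv2.INTER_CUBIC))
cv2.imwrite('pics/m3.png',np.hstack(m))
E
```

```text
[0.4971816  0.26398207 0.24830996] 0.12575040457620462 [-0.66660399 -0.70239323 -2.37971774]
top 174 260
scene 415 262
```

View pics/m3.png

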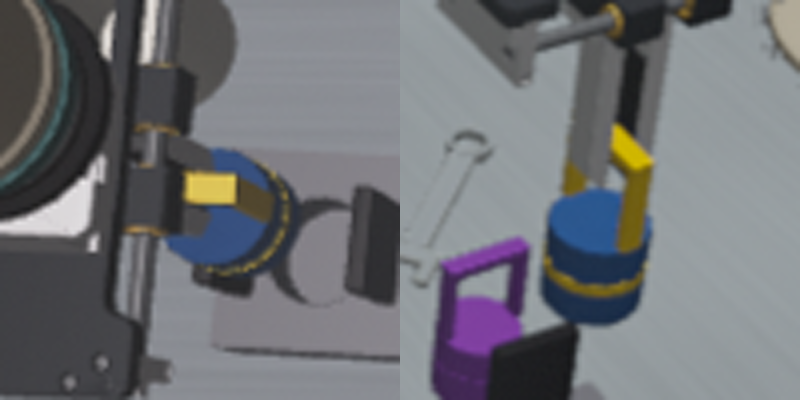

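```bash
python3 - <<'E'
from plan import *
plan([(.485,.12,.25,-.48,5),(.47,-.05,.25,-.99,5),(.4535,-.21,.24,-1.48,5),(.4532,-.236,.16,-1.59,5)])
E
```

```text
(0.485, 0.12, 0.25, -0.48) [[[-0.097, -0.006, -0.0], [0.0, -0.0, 0.172]], [[-0.193, -0.012, -0.0], [0.0, -0.0, 0.344]], [[-0.29, -0.018, -0.0], [0.0, -0.0, 0.516]], [[-0.386, -0.024, -0.0], [0.0, -0.0, 0.688]], [[-0.483, -0.03, -0.0], [0.0, -0.0, 0.86]]] 
(0.47, -0.05, 0.25, -0.99) [[[-0.105, 0.043, -0.0], [-0.0, -0.0, 0.195]], [[-0.21, 0.087, -0.0], [-0.0, -0.0, 0.39]], [[-0.315, 0.13, -0.0], [-0.0, -0.0, 0.584]], [[-0.42, 0.174, -0.0], [-0.0, -0.0, 0.779]], [[-0.526, 0.217, -0.001], [-0.0, -0.0, 0.974]]] 
(0.4535, -0.21, 0.24, -1.48) [[[-0.068, 0.083, 0.007], [-0.0, -0.0, 0.187]], [[-0.135, 0.166, 0.014], [-0.0, -0.0, 0.374]], [[-0.203, 0.249, 0.02], [-0.0, -0.0, 0.561]], [[-0.27, 0.332, 0.027], [-0.0, -0.0, 0.748]], [[-0.338, 0.416, 0.034], [-0.0, -0.0, 0.936]]] 
(0.4532, -0.236, 0.16, -1.59) [[[-0.002, 0.017, 0.053], [-0.0, -0.0, 0.042]], [[-0.004, 0.034, 0.107], [-0.0, -0.0, 0.084]], [[-0.005, 0.052, 0.16], [-0.0, -0.0, 0.126]], [[-0.007, 0.069, 0.213], [-0.0, -0.0, 0.168]], [[-0.009, 0.086, 0.266], [-0.0, -0.0, 0.21]]]
```

Call:
apply_moves([
  [[-0.05,-0.003,0],[0,0,0.1]],
  [[-0.14,-0.009,0],[0,0,0.26]],
  [[-0.25,-0.015,0],[0,0,0.45]],
  [[-0.365,-0.023,0],[0,0,0.655]],
  [[-0.483,-0.03,0],[0,0,0.86]],
])

```text
time_s: 5.98
tcp_pos: [0.484, 0.1188, 0.2486]
ee_rot: [0.856, 0.517, -0.001, -0.001]
force: [0.2, 0.3, -1.4]
gripper_width: 0.12
gripper_force: 35.0
```

Call:
apply_moves([
  [[-0.105,0.043,0],[0,0,0.195]],
  [[-0.21,0.087,0],[0,0,0.39]],
  [[-0.315,0.13,0],[0,0,0.584]],
  [[-0.42,0.174,0],[0,0,0.779]],
  [[-0.526,0.217,-0.001],[0,0,0.974]],
])

```text
time_s: 6.4
tcp_pos: [0.4688, -0.0515, 0.2491]
ee_rot: [0.959, 0.284, -0.001, -0.001]
force: [1.2, -0.4, -1.8]
gripper_width: 0.123
gripper_force: 35.0
```

Call:
apply_moves([
  [[-0.085,0.1,0.007],[0,0,0.2]],
  [[-0.165,0.2,0.014],[0,0,0.41]],
  [[-0.235,0.29,0.022],[0,0,0.62]],
  [[-0.295,0.365,0.03],[0,0,0.8]],
  [[-0.338,0.416,0.034],[0,0,0.936]],
])

```text
time_s: 6.82
tcp_pos: [0.4525, -0.2127, 0.2385]
ee_rot: [0.999, 0.042, -0.001, -0.0]
force: [0.3, 1.3, -1.8]
gripper_width: 0.122
gripper_force: 35.0
```

Call:
apply_moves([
  [[-0.002,0.025,0.06],[0,0,0.06]],
  [[-0.004,0.05,0.13],[0,0,0.12]],
  [[-0.006,0.07,0.19],[0,0,0.16]],
  [[-0.008,0.08,0.24],[0,0,0.19]],
  [[-0.009,0.086,0.266],[0,0,0.21]],
])

```text
time_s: 7.23
tcp_pos: [0.4514, -0.2354, 0.1572]
ee_rot: [1.0, -0.01, -0.003, -0.002]
force: [-0.3, 0.7, -3.2]
gripper_width: 0.123
gripper_force: 35.0
```

Call:
apply_moves([
  [[0,0,0],[0,0,0]],
  [[0,0,0],[0,0,0]],
  [[0,0,0],[0,0,0]],
  [[0,0,0],[0,0,0]],
  [[0,0,0],[0,0,0]],
])

```text
time_s: 7.65
tcp_pos: [0.4539, -0.2361, 0.1614]
ee_rot: [1.0, -0.009, 0.001, 0.001]
force: [-0.5, -0.5, -1.4]
gripper_width: 0.124
gripper_force: 35.0
```

```bash
python3 - <<'E'
from plan import *
s=get_state();print(s['time_s'],s['tcp_pos'],yaw_of(s['ee_rot']),s['gripper_width'],s['force'],s['joint_pos'],open('cmd.json').read())
t=snap('top','t3.png');c=snap('scene','s3.png')
def tile(im,u,v,w,h,S):
    c=cv2.resize(im[v:v+h,u:u+w,::-1],None,fx=S,fy=S,interpolation=cv2.INTER_CUBIC)
    for i in range(0,w,10): cv2.putText(c,str(u+i),(i*S,8),0,.3,(0,255,0),1);cv2.line(c,(i*S,9),(i*S,13),(0,255,0),1)
    for i in range(0,h,10): cv2.putText(c,str(v+i),(0,i*S+4),0,.3,(0,255,0),1)
    return c
cv2.imwrite('pics/m4.png',np.hstack([tile(t,415,235,80,100,5),tile(c,280,145,80,100,5)]))
E
```

```text
7.65 [ 0.45385746 -0.23611215  0.16141601] -1.5895882136055146 0.12416291368348954 [-0.45485259 -0.47774719 -1.44558306] [-6.15873717e-01  2.09800325e-01  1.71048820e+00  1.35545405e-04
  1.21935702e+00  9.73667127e-01] [[0.4532476166676705, -0.23602451643927277, 0.16012454779405144], [0.999953112727908, -0.009683505544783942, 1.389482864161672e-05, -4.327892780513921e-05]]
```

View pics/m4.png

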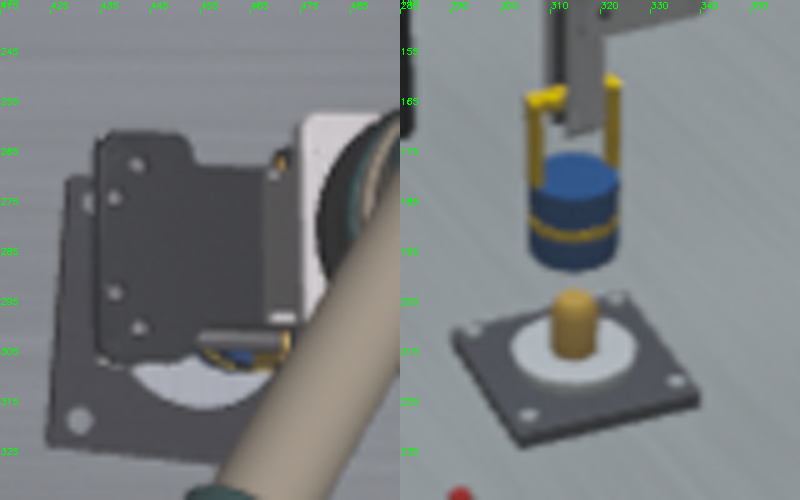

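```bash
python3 - <<'E'
from plan import *
s=get_state(); p=s['tcp_pos']-[0,0,.076]
a=np.linspace(0,2*np.pi,361); rim=proj('scene',p+np.c_[.025*np.cos(a),.025*np.sin(a),0*a])
print('pred rim u',rim[:,0].min(),rim[:,0].max(),'vmax',rim[:,1].max())
print('obs',280+528/5-.4,280+620/5-.4,145+270/5-.4)
g=np.array([.4532,-.236,.054]);print(proj('scene',g),proj('scene',g-[0,0,.034]),'obs',280+174.5/5-.4)
im=cv2.imread('pics/s3.png').astype(int)
for u in (312,314,316): print(im[192:203,u].tolist())
plan([(.4532,-.236,.132,-1.59,5),(.4532,-.236,.12,-1.59,5)])
E
```

```text
pred rim u 305.26265897884764 323.56561194736173 vmax 199.25434372025137
obs 385.20000000000005 403.6 198.6
[[314.53583133 203.74246354]] [[314.51332122 213.87114965]] obs 314.5
[[44, 95, 109], [70, 70, 70], [78, 56, 43], [77, 55, 40], [77, 56, 41], [76, 54, 40], [82, 64, 51], [128, 121, 111], [152, 149, 141], [156, 152, 145], [154, 152, 147]]
[[43, 93, 107], [62, 75, 76], [76, 59, 47], [78, 56, 42], [77, 56, 42], [77, 55, 42], [78, 58, 44], [110, 99, 89], [150, 145, 138], [157, 154, 148], [133, 153, 160]]
[[42, 98, 114], [67, 71, 73], [77, 57, 45], [77, 56, 42], [78, 57, 43], [75, 54, 40], [80, 61, 49], [122, 114, 105], [152, 149, 141], [158, 154, 146], [151, 154, 152]]
(0.4532, -0.236, 0.132, -1.59) [[[-0.0, -0.0, 0.019], [-0.0, -0.0, -0.0]], [[-0.0, -0.0, 0.037], [-0.0, -0.0, -0.0]], [[-0.0, -0.0, 0.056], [-0.0, -0.0, -0.0]], [[-0.0, -0.0, 0.075], [-0.0, -0.0, -0.0]], [[-0.0, -0.0, 0.094], [-0.0, -0.0, -0.0]]] 
(0.4532, -0.236, 0.12, -1.59) [[[-0.0, -0.0, 0.008], [-0.0, -0.0, -0.0]], [[-0.0, -0.0, 0.016], [-0.0, -0.0, -0.0]], [[-0.0, -0.0, 0.024], [-0.0, -0.0, -0.0]], [[-0.0, -0.0, 0.032], [-0.0, -0.0, -0.0]], [[-0.0, -0.0, 0.04], [-0.0, -0.0, -0.0]]]
```

Call:
apply_moves([
  [[0,0,0.03],[0,0,0]],
  [[0,0,0.06],[0,0,0]],
  [[0,0,0.08],[0,0,0]],
  [[0,0,0.094],[0,0,0]],
  [[0,0,0.094],[0,0,0]],
])

```text
time_s: 8.17
tcp_pos: [0.4524, -0.2354, 0.1307]
ee_rot: [1.0, -0.01, -0.001, -0.001]
force: [0.8, -0.5, -2.6]
gripper_width: 0.12
gripper_force: 35.0
```

Call:
apply_moves([
  [[0,0,0],[0,0,0]],
  [[0,0,0.01],[0,0,0]],
  [[0,0,0.02],[0,0,0]],
  [[0,0,0.02],[0,0,0]],
  [[0,0,0.02],[0,0,0]],
])

```text
time_s: 8.58
tcp_pos: [0.4532, -0.236, 0.1261]
ee_rot: [1.0, -0.01, -0.0, -0.0]
force: [1.5, -0.3, -1.2]
gripper_width: 0.118
gripper_force: 35.0
```

Call:
apply_moves([
  [[0,0,0.005],[0,0,0]],
  [[0,0,0.01],[0,0,0]],
  [[0,0,0.015],[0,0,0]],
  [[0,0,0.02],[0,0,0]],
  [[0,0,0.02],[0,0,0]],
])

```text
time_s: 9.0
tcp_pos: [0.453, -0.2359, 0.1199]
ee_rot: [1.0, -0.01, -0.0, -0.0]
force: [0.0, -0.4, -1.4]
gripper_width: 0.123
gripper_force: 35.0
```

```bash
python3 - <<'E'
from h import *
s=get_state();print(s['tcp_pos'],s['force'],s['ft_torque'])
c=snap('scene','s4.png')
cv2.imwrite('pics/m5.png',cv2.resize(c[160:240,275:355,::-1],(560,560),interpolation=cv2.INTER_CUBIC))
E
```

```text
[ 0.45304766 -0.23585761  0.11989438] [ 0.03962233 -0.37518556 -1.43444097] [-0.04025087  0.13535188  0.00842772]
```

View pics/m5.png

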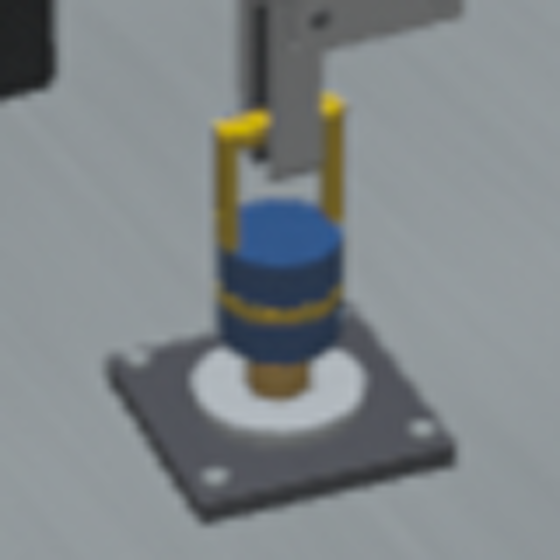

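The sleeve ring encloses the post top at (278,375) in the crop, and the force is only its own weight. I'll carry on down.

Call:
apply_moves([
  [[0,0,0.015],[0,0,0]],
  [[0,0,0.03],[0,0,0]],
  [[0,0,0.045],[0,0,0]],
  [[0,0,0.06],[0,0,0]],
  [[0,0,0.07],[0,0,0]],
])

```text
time_s: 9.47
tcp_pos: [0.4529, -0.2357, 0.0984]
ee_rot: [1.0, -0.01, -0.0, -0.0]
force: [0.0, -0.4, -2.0]
gripper_width: 0.124
gripper_force: 35.0
```

Call:
apply_moves([
  [[0,0,0.002],[0,0,0]],
  [[0,0,0.004],[0,0,0]],
  [[0,0,0.006],[0,0,0]],
  [[0,0,0.008],[0,0,0]],
  [[0,0,0.008],[0,0,0]],
])

```text
time_s: 9.88
tcp_pos: [0.4534, -0.2361, 0.0969]
ee_rot: [1.0, -0.01, 0.0, 0.0]
force: [-0.0, 0.2, -2.0]
gripper_width: 0.124
gripper_force: 35.0
```

Call:
apply_moves([
  [[0,0,0.001],[0,0,0]],
  [[0,0,0.002],[0,0,0]],
  [[0,0,0.003],[0,0,0]],
  [[0,0,0.003],[0,0,0]],
  [[0,0,0.003],[0,0,0]],
])

```text
time_s: 10.3
tcp_pos: [0.4533, -0.236, 0.096]
ee_rot: [1.0, -0.01, 0.0, 0.0]
force: [0.1, 0.3, -1.4]
gripper_width: 0.123
gripper_force: 35.0
```

Call:
apply_moves([
  [[0,0,0.001],[0,0,0]],
  [[0,0,0.002],[0,0,0]],
  [[0,0,0.003],[0,0,0]],
  [[0,0,0.003],[0,0,0]],
  [[0,0,0.003],[0,0,0]],
])

```text
time_s: 10.72
tcp_pos: [0.4535, -0.2361, 0.096]
ee_rot: [1.0, -0.01, 0.0, 0.0]
force: [-1.1, 0.9, 5.0]
gripper_width: 0.126
gripper_force: 35.0
```

Seated at TCP z = 0.096, with the force up to +5 N. Now I'll release and rise.

Call:
apply_moves([
  [[0,0,-0.003],[0,0,0]],
  [[0,0,-0.003],[0,0,0]],
  [[0,0,-0.003],[0,0,0]],
  [[0,0,-0.003],[0,0,0]],
  [[0,0,-0.003],[0,0,0]],
], claw=0.6)

```text
time_s: 11.13
tcp_pos: [0.4533, -0.236, 0.0958]
ee_rot: [1.0, -0.01, -0.0, -0.0]
force: [-0.2, 0.2, -0.3]
gripper_width: 0.441
gripper_force: 0.0
```

Call:
apply_moves([
  [[0,0,0],[0,0,0]],
  [[0,0,0],[0,0,0]],
  [[0,0,0],[0,0,0]],
  [[0,0,0],[0,0,0]],
], claw=1)

```text
time_s: 11.47
tcp_pos: [0.4533, -0.236, 0.0959]
ee_rot: [1.0, -0.01, -0.0, -0.0]
force: [0.1, -0.7, -0.3]
gripper_width: 0.725
gripper_force: 0.0
```

```bash
python3 - <<'E'
from plan import *
import json
s=get_state();print(s['tcp_pos'],s['gripper_width'],yaw_of(s['ee_rot']))
plan([(.453,-.236,.20,-1.59,5),(.453,-.236,.20,-1.07,5),(.453,-.236,.20,-.55,5),(.453,-.236,.20,-.02,5)],True)
E
```

```text
[ 0.45328184 -0.23601369  0.09588803] 0.7252978757419412 -1.5900921209698244
(0.453, -0.236, 0.2, -1.59) [[[-0.0, -0.0, -0.069], [-0.0, 0.0, -0.0]], [[-0.0, -0.0, -0.139], [-0.0, 0.0, -0.0]], [[-0.001, -0.0, -0.208], [-0.0, 0.0, -0.0]], [[-0.001, -0.0, -0.278], [-0.0, 0.0, -0.0]], [[-0.001, -0.0, -0.347], [-0.0, 0.0, -0.0]]] 
(0.453, -0.236, 0.2, -1.07) [[[0.0, -0.0, -0.0], [-0.0, -0.0, -0.199]], [[0.0, -0.0, -0.0], [-0.0, -0.0, -0.397]], [[0.0, -0.0, -0.0], [-0.0, -0.0, -0.596]], [[0.0, -0.0, -0.0], [-0.0, -0.0, -0.795]], [[0.0, -0.0, -0.0], [-0.0, -0.0, -0.993]]] 
(0.453, -0.236, 0.2, -0.55) [[[0.0, -0.0, -0.0], [-0.0, -0.0, -0.199]], [[0.0, -0.0, -0.0], [-0.0, -0.0, -0.397]], [[0.0, -0.0, -0.0], [-0.0, -0.0, -0.596]], [[0.0, -0.0, -0.0], [-0.0, -0.0, -0.795]], [[0.0, -0.0, -0.0], [-0.0, -0.0, -0.993]]] 
(0.453, -0.236, 0.2, -0.02) [[[0.0, 0.0, -0.0], [-0.0, -0.0, -0.203]], [[0.0, 0.0, -0.0], [-0.0, -0.0, -0.405]], [[0.0, 0.0, -0.0], [-0.0, -0.0, -0.608]], [[0.0, 0.0, -0.0], [-0.0, -0.0, -0.81]], [[0.0, 0.0, -0.0], [-0.0, -0.0, -1.013]]]  TOO FAR
```

Call:
apply_moves([
  [[0,0,-0.04],[0,0,0]],
  [[0,0,-0.12],[0,0,0]],
  [[0,0,-0.208],[0,0,0]],
  [[0,0,-0.3],[0,0,0]],
  [[0,0,-0.347],[0,0,0]],
], claw=1)

```text
time_s: 11.88
tcp_pos: [0.4545, -0.2368, 0.2032]
ee_rot: [1.0, -0.01, 0.002, 0.001]
force: [0.3, -0.1, -0.1]
gripper_width: 0.994
gripper_force: 0.0
```

Call:
apply_moves([
  [[0,0,0],[0,0,-0.2]],
  [[0,0,0],[0,0,-0.4]],
  [[0,0,0],[0,0,-0.6]],
  [[0,0,0],[0,0,-0.8]],
  [[0,0,0],[0,0,-1]],
])

```text
time_s: 12.3
tcp_pos: [0.4532, -0.236, 0.2001]
ee_rot: [0.968, 0.252, 0.0, -0.0]
force: [-0.0, -0.1, -0.3]
gripper_width: 1.001
gripper_force: 0.0
```

Call:
apply_moves([
  [[0,0,0],[0,0,-0.2]],
  [[0,0,0],[0,0,-0.4]],
  [[0,0,0],[0,0,-0.6]],
  [[0,0,0],[0,0,-0.8]],
  [[0,0,0],[0,0,-1]],
])

```text
time_s: 12.72
tcp_pos: [0.4532, -0.236, 0.2]
ee_rot: [0.87, 0.494, 0.0, -0.0]
force: [0.3, 0.2, 0.3]
gripper_width: 0.999
gripper_force: 0.0
```

Call:
apply_moves([
  [[0,0,0],[0,0,-0.2]],
  [[0,0,0],[0,0,-0.4]],
  [[0,0,0],[0,0,-0.6]],
  [[0,0,0],[0,0,-0.8]],
  [[0,0,0],[0,0,-1]],
])

```text
time_s: 13.13
tcp_pos: [0.4532, -0.236, 0.2]
ee_rot: [0.712, 0.702, 0.0, -0.0]
force: [0.7, -0.3, -0.7]
gripper_width: 0.997
gripper_force: 0.0
```

```bash
python3 - <<'E'
from plan import *
s=get_state();print(s['tcp_pos'],s['gripper_width'],yaw_of(s['ee_rot']),s['joint_pos'])
t=snap('top','t5.png');c=snap('scene','s5.png')
def tile(im,u,v,w,h,S):
    c=cv2.resize(im[v:v+h,u:u+w,::-1],None,fx=S,fy=S,interpolation=cv2.INTER_CUBIC)
    for i in range(0,w,10): cv2.putText(c,str(u+i),(i*S,8),0,.3,(0,255,0),1);cv2.line(c,(i*S,9),(i*S,13),(0,255,0),1)
    for i in range(0,h,10): cv2.putText(c,str(v+i),(0,i*S+4),0,.3,(0,255,0),1)
    return c
cv2.imwrite('pics/m6.png',np.hstack([tile(t,415,235,80,100,5),tile(c,280,145,80,100,5)]))
plan([(.4533,-.236,.15,-.02,5),(.4533,-.236,.078,-.02,5)],True)
E
```

```text
[ 0.45321376 -0.23595325  0.19995667] 0.9969457405407153 -0.014110263265773158 [-6.16334353e-01  1.82823173e-01  1.64564279e+00  1.07896120e-04
  1.31331601e+00 -6.02251566e-01]
(0.4533, -0.236, 0.15, -0.02) [[[-0.0, 0.0, 0.033], [-0.0, -0.0, 0.0]], [[-0.0, 0.0, 0.067], [-0.0, -0.0, 0.0]], [[-0.0, 0.0, 0.1], [-0.0, -0.0, 0.001]], [[-0.0, 0.0, 0.133], [-0.0, -0.0, 0.001]], [[-0.0, 0.0, 0.167], [-0.0, -0.0, 0.001]]] 
(0.4533, -0.236, 0.078, -0.02) [[[-0.0, 0.0, 0.048], [-0.0, -0.0, -0.0]], [[-0.0, 0.0, 0.096], [-0.0, -0.0, -0.0]], [[-0.0, 0.0, 0.144], [-0.0, -0.0, -0.0]], [[-0.0, 0.0, 0.192], [-0.0, -0.0, -0.0]], [[-0.0, 0.0, 0.24], [-0.0, -0.0, -0.0]]]
```

View pics/m6.png

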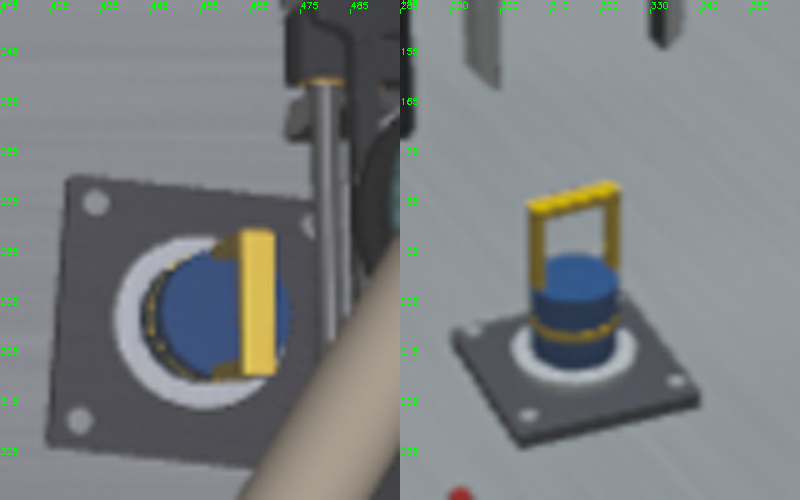

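```bash
python3 - <<'E'
import contextlib,io
with contextlib.redirect_stdout(io.StringIO()):
    from fit import *
o=T('top',415,235,[(241,229,[6,26,120]),(275,230,[-6,26,120]),(275,377,[-6,-26,120]),(241,375,[6,-26,120])])
# sleeve x toward +y world: yaw ~ pi/2 ; sleeve +y -> -x world
o=T('top',415,235,[(241,229,[6,-26,120]),(275,230,[-6,-26,120]),(275,377,[-6,26,120]),(241,375,[6,26,120])])
o+=T('scene',280,145,[(128,205,[-6,-26,120]),(218,185,[-6,26,120])])[:0]
fit(o,[.453,-.236,1.55],'bar')
E
```

```text
bar ('top', 'scene') [ 0.453  -0.236   1.5353] rms px 0.17 [[0.1, 0.2], [-0.1, 0.3], [-0.0, -0.3], [0.0, -0.2]]
bar ('top',) [ 0.453  -0.236   1.5353] rms px 0.17
```

Call:
apply_moves([
  [[0,0,0.04],[0,0,0]],
  [[0,0,0.08],[0,0,0]],
  [[0,0,0.12],[0,0,0]],
  [[0,0,0.15],[0,0,0]],
  [[0,0,0.167],[0,0,0]],
])

```text
time_s: 13.65
tcp_pos: [0.4527, -0.2356, 0.1488]
ee_rot: [0.715, 0.7, -0.0, -0.001]
force: [-0.3, -0.1, -0.0]
gripper_width: 1.002
gripper_force: 0.0
```

Call:
apply_moves([
  [[0,0,0.05],[0,0,0]],
  [[0,0,0.11],[0,0,0]],
  [[0,0,0.17],[0,0,0]],
  [[0,0,0.22],[0,0,0]],
  [[0,0,0.24],[0,0,0]],
])

```text
time_s: 14.07
tcp_pos: [0.4523, -0.2354, 0.0762]
ee_rot: [0.714, 0.7, -0.0, -0.001]
force: [0.1, -0.4, 0.4]
gripper_width: 1.001
gripper_force: 0.0
```

Call:
apply_moves([
  [[0,0,0],[0,0,0]],
  [[0,0,0],[0,0,0]],
  [[0,0,0],[0,0,0]],
  [[0,0,0],[0,0,0]],
  [[0,0,0],[0,0,0]],
], claw=0.45, squeeze=10)

```text
time_s: 14.48
tcp_pos: [0.4539, -0.2364, 0.0788]
ee_rot: [0.714, 0.7, 0.0, 0.001]
force: [-0.8, 0.5, -1.0]
gripper_width: 0.68
gripper_force: 0.0
```

Call:
apply_moves([
  [[0,0,0],[0,0,0]],
  [[0,0,0],[0,0,0]],
  [[0,0,0],[0,0,0]],
  [[0,0,0],[0,0,0]],
  [[0,0,0],[0,0,0]],
], squeeze=35)

```text
time_s: 14.9
tcp_pos: [0.4536, -0.2362, 0.0784]
ee_rot: [0.714, 0.7, 0.0, 0.0]
force: [1.1, -0.1, 3.7]
gripper_width: 0.55
gripper_force: 35.0
```

```bash
python3 - <<'E'
from plan import *
s=get_state();print(s['tcp_pos'],s['gripper_width'],s['gripper_force'],s['force'])
X=.6429;Y=.0384;yw=-.018
plan([(.4533,-.236,.13,-.02,5),(.4533,-.236,.22,-.02,5),(.52,-.18,.22,-.02,5),(.60,-.09,.22,-.02,5),(X,Y-.065,.22,yw,5),(X,Y-.065,.147,yw,5)])
E
```

```text
[ 0.4535747  -0.23617703  0.07838262] 0.5503537086444938 35.0008749961853 [ 1.09125214 -0.12734987  3.7264841 ]
(0.4533, -0.236, 0.13, -0.02) [[[-0.0, 0.0, -0.035], [-0.0, -0.0, -0.0]], [[-0.0, 0.0, -0.069], [-0.0, -0.0, -0.0]], [[-0.0, 0.0, -0.104], [-0.0, -0.0, -0.0]], [[-0.0, 0.0, -0.139], [-0.0, -0.0, -0.0]], [[-0.0, 0.0, -0.174], [-0.0, -0.0, -0.0]]] 
(0.4533, -0.236, 0.22, -0.02) [[[-0.0, 0.0, -0.06], [-0.0, -0.0, -0.0]], [[-0.0, 0.0, -0.12], [-0.0, -0.0, -0.0]], [[-0.0, 0.0, -0.18], [-0.0, -0.0, -0.0]], [[-0.0, 0.0, -0.24], [-0.0, -0.0, -0.0]], [[-0.0, 0.0, -0.3], [-0.0, -0.0, -0.0]]] 
(0.52, -0.18, 0.22, -0.02) [[[0.038, 0.044, 0.0], [-0.0, -0.0, -0.0]], [[0.076, 0.088, 0.0], [-0.0, -0.0, -0.0]], [[0.115, 0.131, 0.0], [-0.0, -0.0, -0.0]], [[0.153, 0.175, 0.0], [-0.0, -0.0, -0.0]], [[0.191, 0.219, 0.0], [-0.0, -0.0, -0.0]]] 
(0.6, -0.09, 0.22, -0.02) [[[0.061, 0.052, 0.0], [-0.0, -0.0, -0.0]], [[0.122, 0.104, 0.0], [-0.0, -0.0, -0.0]], [[0.183, 0.156, 0.0], [-0.0, -0.0, -0.0]], [[0.244, 0.208, 0.0], [-0.0, -0.0, -0.0]], [[0.305, 0.26, 0.0], [-0.0, -0.0, -0.0]]] 
(0.6429, -0.026600000000000006, 0.22, -0.018) [[[0.043, 0.028, 0.0], [-0.0, -0.0, -0.001]], [[0.086, 0.056, 0.0], [-0.0, -0.0, -0.002]], [[0.129, 0.083, 0.0], [-0.0, -0.0, -0.002]], [[0.172, 0.111, 0.0], [-0.0, -0.0, -0.003]], [[0.214, 0.139, 0.0], [-0.0, -0.0, -0.004]]] 
(0.6429, -0.026600000000000006, 0.147, -0.018) [[[0.0, 0.0, 0.049], [-0.0, -0.0, 0.0]], [[0.0, 0.0, 0.097], [-0.0, -0.0, 0.0]], [[0.0, 0.0, 0.146], [-0.0, -0.0, 0.0]], [[0.0, 0.0, 0.195], [-0.0, -0.0, 0.0]], [[0.0, 0.0, 0.244], [-0.0, -0.0, 0.0]]]
```

Call:
apply_moves([
  [[0,0,-0.02],[0,0,0]],
  [[0,0,-0.06],[0,0,0]],
  [[0,0,-0.1],[0,0,0]],
  [[0,0,-0.14],[0,0,0]],
  [[0,0,-0.174],[0,0,0]],
])

```text
time_s: 15.32
tcp_pos: [0.453, -0.2358, 0.1306]
ee_rot: [0.714, 0.7, -0.0, -0.0]
force: [-0.6, -0.4, -2.5]
gripper_width: 0.55
gripper_force: 35.0
```

Call:
apply_moves([
  [[0,0,-0.05],[0,0,0]],
  [[0,0,-0.12],[0,0,0]],
  [[0,0,-0.2],[0,0,0]],
  [[0,0,-0.27],[0,0,0]],
  [[0,0,-0.3],[0,0,0]],
])

```text
time_s: 15.73
tcp_pos: [0.4542, -0.2367, 0.2229]
ee_rot: [0.714, 0.7, 0.0, 0.002]
force: [0.2, -0.1, -1.8]
gripper_width: 0.553
gripper_force: 35.0
```

Call:
apply_moves([
  [[0.02,0.024,0],[0,0,0]],
  [[0.055,0.064,0],[0,0,0]],
  [[0.097,0.111,0],[0,0,0]],
  [[0.143,0.163,0],[0,0,0]],
  [[0.191,0.219,0],[0,0,0]],
])

```text
time_s: 16.15
tcp_pos: [0.5199, -0.1786, 0.2182]
ee_rot: [0.714, 0.7, -0.0, -0.002]
force: [0.6, 0.5, -1.7]
gripper_width: 0.554
gripper_force: 35.0
```

Call:
apply_moves([
  [[0.061,0.052,0],[0,0,0]],
  [[0.122,0.104,0],[0,0,0]],
  [[0.183,0.156,0],[0,0,0]],
  [[0.244,0.208,0],[0,0,0]],
  [[0.305,0.26,0],[0,0,0]],
])

```text
time_s: 16.57
tcp_pos: [0.5998, -0.088, 0.2178]
ee_rot: [0.714, 0.7, -0.001, -0.002]
force: [0.8, -0.7, -1.3]
gripper_width: 0.55
gripper_force: 35.0
```

Call:
apply_moves([
  [[0.06,0.039,0],[0,0,0]],
  [[0.115,0.075,0],[0,0,0]],
  [[0.16,0.104,0],[0,0,0]],
  [[0.195,0.127,0],[0,0,0]],
  [[0.214,0.139,0],[0,0,0]],
])

```text
time_s: 16.98
tcp_pos: [0.6432, -0.0249, 0.2188]
ee_rot: [0.713, 0.701, -0.0, -0.001]
force: [0.6, 0.1, -1.8]
gripper_width: 0.55
gripper_force: 35.0
```

Call:
apply_moves([
  [[0,0,0.04],[0,0,0]],
  [[0,0,0.11],[0,0,0]],
  [[0,0,0.19],[0,0,0]],
  [[0,0,0.25],[0,0,0]],
  [[0,0,0.27],[0,0,0]],
])

```text
time_s: 17.4
tcp_pos: [0.6402, -0.0268, 0.1356]
ee_rot: [0.714, 0.7, -0.002, -0.003]
force: [-1.1, 0.0, -2.6]
gripper_width: 0.548
gripper_force: 35.0
```

Call:
apply_moves([
  [[0,0,0],[0,0,0]],
  [[0,0,0],[0,0,0]],
  [[0,0,0],[0,0,0]],
  [[0,0,0],[0,0,0]],
  [[0,0,0],[0,0,0]],
])

```text
time_s: 17.82
tcp_pos: [0.6435, -0.0268, 0.1405]
ee_rot: [0.714, 0.7, 0.001, 0.001]
force: [0.7, 0.2, -1.2]
gripper_width: 0.554
gripper_force: 35.0
```

```bash
python3 - <<'E'
from plan import *
s=get_state();print(s['tcp_pos'],s['gripper_width'],s['gripper_force'],s['force'],yaw_of(s['ee_rot']))
t=snap('top','t7.png');c=snap('scene','s7.png')
def tile(im,u,v,w,h,S):
    c=cv2.resize(im[v:v+h,u:u+w,::-1],None,fx=S,fy=S,interpolation=cv2.INTER_CUBIC)
    for i in range(0,w,10): cv2.putText(c,str(u+i),(i*S,8),0,.3,(0,255,0),1);cv2.line(c,(i*S,9),(i*S,13),(0,255,0),1)
    for i in range(0,h,10): cv2.putText(c,str(v+i),(0,i*S+4),0,.3,(0,255,0),1)
    return c
cv2.imwrite('pics/m7.png',np.hstack([tile(t,290,150,80,100,5),tile(c,250,220,80,100,5)]))
E
```

```text
[ 0.64351317 -0.02678886  0.14053499] 0.5535656275471604 34.99965012073517 [ 0.68070426  0.2218175  -1.23520816] -0.019371861693184222
```

View pics/m7.png

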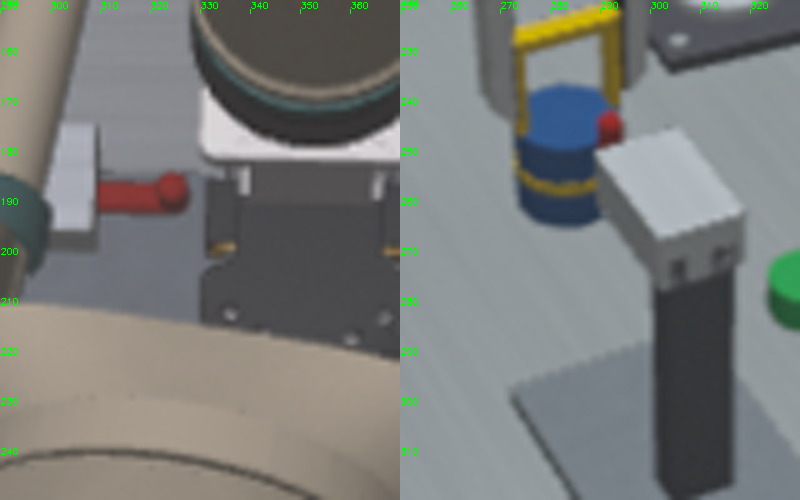

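The sleeve hangs level in front of the hook tip (scene ~(292,245)) with its eye clear. I'll move over the tip along +y and check the force before lowering.

Call:
apply_moves([
  [[0.03,0,0],[0,0,0]],
  [[0.07,-0.001,0],[0,0,0]],
  [[0.11,-0.002,0],[0,0,0]],
  [[0.14,-0.003,0],[0,0,0]],
  [[0.15,-0.003,0],[0,0,0]],
])

```text
time_s: 18.33
tcp_pos: [0.6425, 0.021, 0.1392]
ee_rot: [0.713, 0.701, 0.0, -0.0]
force: [-0.6, -0.4, -1.7]
gripper_width: 0.545
gripper_force: 35.0
```

Call:
apply_moves([
  [[0.02,0,0],[0,0,0]],
  [[0.04,0,0],[0,0,0]],
  [[0.06,-0.001,0],[0,0,0]],
  [[0.067,-0.001,0],[0,0,0]],
  [[0.067,-0.001,0],[0,0,0]],
])

```text
time_s: 18.75
tcp_pos: [0.6428, 0.039, 0.1392]
ee_rot: [0.714, 0.7, 0.0, -0.0]
force: [-0.2, 0.1, -1.9]
gripper_width: 0.548
gripper_force: 35.0
```

Call:
apply_moves([
  [[0,0,0.01],[0,0,0]],
  [[0,0,0.02],[0,0,0]],
  [[0,0,0.03],[0,0,0]],
  [[0,0,0.04],[0,0,0]],
  [[0,0,0.04],[0,0,0]],
])

```text
time_s: 19.17
tcp_pos: [0.6422, 0.0382, 0.1261]
ee_rot: [0.714, 0.7, -0.001, -0.001]
force: [0.8, 0.3, -2.3]
gripper_width: 0.551
gripper_force: 35.0
```

Cmd z is 0.127 and contact is expected near 0.116, so I'll lower in small steps.

Call:
apply_moves([
  [[0,0,0.008],[0,0,0]],
  [[0,0,0.016],[0,0,0]],
  [[0,0,0.024],[0,0,0]],
  [[0,0,0.03],[0,0,0]],
  [[0,0,0.03],[0,0,0]],
])

```text
time_s: 19.58
tcp_pos: [0.6425, 0.0385, 0.1176]
ee_rot: [0.714, 0.7, -0.0, -0.0]
force: [0.2, -0.1, -1.5]
gripper_width: 0.552
gripper_force: 35.0
```

Call:
apply_moves([
  [[0,0,0.001],[0,0,0]],
  [[0,0,0.002],[0,0,0]],
  [[0,0,0.004],[0,0,0]],
  [[0,0,0.005],[0,0,0]],
  [[0,0,0.005],[0,0,0]],
])

```text
time_s: 20.0
tcp_pos: [0.6428, 0.0385, 0.1167]
ee_rot: [0.714, 0.7, 0.0, -0.0]
force: [-0.6, 0.5, -2.0]
gripper_width: 0.553
gripper_force: 35.0
```

Call:
apply_moves([
  [[0,0,0.001],[0,0,0]],
  [[0,0,0.002],[0,0,0]],
  [[0,0,0.003],[0,0,0]],
  [[0,0,0.004],[0,0,0]],
  [[0,0,0.004],[0,0,0]],
])

```text
time_s: 20.42
tcp_pos: [0.6429, 0.0385, 0.1163]
ee_rot: [0.714, 0.7, 0.0, 0.0]
force: [-1.4, -0.2, 3.7]
gripper_width: 0.553
gripper_force: 35.0
```

Call:
apply_moves([
  [[0,0,0.001],[0,0,0]],
  [[0,0,0.002],[0,0,0]],
  [[0,0,0.002],[0,0,0]],
  [[0,0,0.002],[0,0,0]],
  [[0,0,0.002],[0,0,0]],
])

```text
time_s: 20.83
tcp_pos: [0.643, 0.0385, 0.1162]
ee_rot: [0.714, 0.7, 0.0, 0.0]
force: [-1.8, 0.8, 7.0]
gripper_width: 0.551
gripper_force: 35.0
```

Contact came at the expected height, TCP z = 0.1163. I'll ease off and release.

Call:
apply_moves([
  [[0,0,-0.003],[0,0,0]],
  [[0,0,-0.003],[0,0,0]],
  [[0,0,-0.003],[0,0,0]],
  [[0,0,-0.003],[0,0,0]],
], squeeze=5)

```text
time_s: 21.17
tcp_pos: [0.6431, 0.0385, 0.1162]
ee_rot: [0.714, 0.7, 0.0, 0.0]
force: [-1.3, 0.5, 5.0]
gripper_width: 0.554
gripper_force: 5.0
```

Call:
apply_moves([
  [[0,0,0],[0,0,0]],
  [[0,0,0],[0,0,0]],
  [[0,0,0],[0,0,0]],
  [[0,0,0],[0,0,0]],
], claw=0.75)

```text
time_s: 21.5
tcp_pos: [0.6427, 0.0385, 0.1152]
ee_rot: [0.714, 0.7, -0.0, -0.0]
force: [-0.7, -0.3, -0.3]
gripper_width: 0.747
gripper_force: 0.0
```

Call:
apply_moves([
  [[0,0,0],[0,0,0]],
  [[0,0,0],[0,0,0]],
  [[0,0,0],[0,0,0]],
  [[0,0,0],[0,0,0]],
  [[0,0,0],[0,0,0]],
], claw=1)

```text
time_s: 21.92
tcp_pos: [0.6429, 0.0385, 0.1158]
ee_rot: [0.714, 0.7, 0.0, 0.0]
force: [0.9, 0.3, 0.2]
gripper_width: 0.999
gripper_force: 0.0
```

```bash
python3 - <<'E'
from h import *
s=get_state();print(s['tcp_pos'],s['gripper_width'],s['force'])
c=snap('scene','s8.png')
cv2.imwrite('pics/m8.png',cv2.resize(c[210:310,250:350,::-1],(600,600),interpolation=cv2.INTER_CUBIC))
E
```

```text
[0.64286202 0.03849786 0.1157805 ] 0.9988105884704884 [0.87165989 0.34454466 0.23402909]
```

View pics/m8.png

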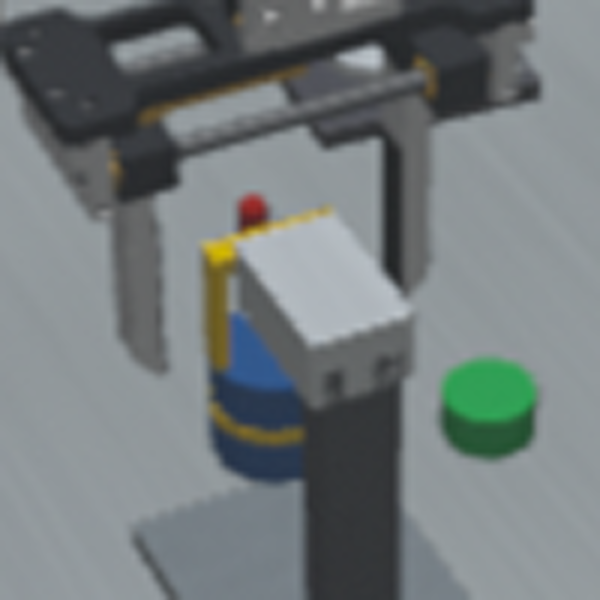

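The sleeve hangs on the hook, its bar behind the red tip at crop (252,210), with the fingers well clear. I'll retreat straight up and let it settle.

Call:
apply_moves([
  [[0,0,-0.06],[0,0,0]],
  [[0,0,-0.16],[0,0,0]],
  [[0,0,-0.27],[0,0,0]],
  [[0,0,-0.38],[0,0,0]],
  [[0,0,-0.45],[0,0,0]],
])

```text
time_s: 22.38
tcp_pos: [0.6438, 0.0385, 0.2546]
ee_rot: [0.714, 0.7, 0.002, 0.002]
force: [0.9, 0.7, -0.3]
gripper_width: 0.999
gripper_force: 0.0
```

Call:
apply_moves([
  [[0,0,0],[0,0,0]],
  [[0,0,0],[0,0,0]],
  [[0,0,0],[0,0,0]],
  [[0,0,0],[0,0,0]],
  [[0,0,0],[0,0,0]],
])

```text
time_s: 22.8
tcp_pos: [0.6419, 0.0385, 0.2486]
ee_rot: [0.714, 0.7, -0.001, -0.001]
force: [0.7, 0.5, -0.8]
gripper_width: 0.996
gripper_force: 0.0
```

```bash
python3 - <<'E'
from h import *
a=vision.snapshot('scene').astype(int)
for _ in range(14): b=vision.snapshot('scene').astype(int)
roi=np.s_[240:295,280:305]
print('moving diff',abs(a-b)[roi].max(), 'vs m8', abs(b[:,:,::-1]-cv2.imread('pics/s8.png').astype(int))[roi].mean())
blue=(b[:,:,2]>b[:,:,0]+40)&(b[:,:,2]>60); print('blue px in roi',blue[roi].sum())
s=get_state();print(s['time_s'],s['tcp_pos'],s['force'])
E
```

```text
moving diff 3 vs m8 0.678060606060606
blue px in roi 89
23.55 [0.64281849 0.03847295 0.25083992] [ 0.09322977  0.33540534 -0.28726412]
```

Still hanging, and still. I'll hand it in.

```bash
python3 -c "
from rig import job
print(job.job_done())"
```

```text
the job is handed in; nothing more can be done
None
```

The sleeve was seated fully home on the gauge post, let go, taken again by the eye's legs and hung still on the red hook behind its tip; the job was handed in at about 23.6 s of the 72 s, with no verdict returned.

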